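# Swing the saucepan handle in off the skillet and lock the pan

### The arm

A 6-joint arm with a two-finger parallel gripper is mounted at the origin on the work surface. World frame = base frame: x ahead of the robot, y to its left, z up, the work surface at z = 0. Lengths are in mm, angles in rad, forces in N, time in s.
With the tool pointing down it reaches from about 250 to 775 mm from the base axis. Payload 4 kg.
Tool frame: the origin (TCP) lies midway between the tips of the shut fingers; the grasp point (between the pads) lies 19 mm behind it; x points along the fingers, z is the direction in which the jaws open and shut, and the axes are right-handed (so a half turn about x gives the same grasp; the last joint's range is limited). The gripper opens to 94 mm and grips with 3 to 60 N. Pads are 16 mm wide; open, the fingers measure 119 mm over their backs; the gripper's body (75 mm by 177 mm) begins 78 mm behind the grasp point.
Start: joints at [-1.251, 0.087, 1.371, -0, 1.684, -0.103], TCP at [225.673, -501.589, 205.506] pointing down, gripper open.
Joint ranges: [-3.1, 3.1], [-0.76, 2.03], [0.27, 2.55], [-1.08, 4.22], [0.17, 2.65], [-2.57, 2.57]. Speed limits (rad/s): [2.79, 2.79, 3.14, 3.14, 3.14, 3.14].

### API

Orientations are given as [roll, pitch, yaw] about the fixed x, y, z axes, in that order (R = Rz(yaw) Ry(pitch) Rx(roll)).
In Python, from station import readout, vision, order gives the robot as it stands.
- The arm moves only by the tool play_rows, never from a script. Its arguments are lists of equal length, an entry for each row: "linear": the shift along the tool's x, y, z in units of 0.2 m (1.0 is 0.2 m), a list of three; "twist": the turn, a rotation vector about the tool's x, y, z in units of pi/2 rad (1.0 is pi/2 rad), a list of three. A call has 1 to 20 rows; each row shifts and turns the commanded pose from where the row before left it, along the tool's axes as they then stand; what a row does not reach is not made up. A row lasts 1/12 s, in which the tool goes at most 41.7 mm and 7.16 degrees, less where a joint would pass 70% of its speed; a pose out of reach is approached as far as the arm can. A call with a number of a shift or a turn outside -1 to 1 is refused whole. A call with a gripper value outside its range is refused whole. "jaw" is the opening, from 0 (shut) to 1 (fully open), set as the call begins (left out, the last holds). The fingers move at their own pace and stop on an object; the grip force is fixed at half the most. Time passes only in rows, so rows that do not move let the fingers close. It gives the time, the measured TCP pose, the force and the opening at its end, in the units of the state.
- readout.read_state(): the state, without advancing time (a new reading comes with each control period).
- vision.camera(name): name is "scene" or "top" or "wrist"; returns a dict with "color" (400x640x3 uint8, red, green, blue), "intrinsics" (3x3 intrinsics, pixels), "extrinsics" (4x4, takes a point from camera to world coordinates). Camera axes: x right, y up, looking along -z (the intrinsics and any distortion apply to the point x, -y, -z); pixel columns grow to the right and rows downward; lengths in mm; the calibration is good to about 2 mm. A picture is of the moment at which its call begins. There is no depth.
- order.sign_off(): hands the job in, once; it reports no verdict.
The state is a dict: "clock": time; "joint_pos": joint angles; "dq": joint speeds; "effort": joint torques, N m; "eef_pos": TCP position; "eef_rot": TCP orientation; "contact_force": force on the tool from outside, world axes, zero at the start; "wrist_torque": the same for the moment, N m; "width": opening from 0.0 (shut) to 1.0 (fully open).
Only numpy, scipy, OpenCV 4.12 (cv2) and the standard library are available. Lean on these libraries where they do the work, as an engineer would, in place of code of your own. Each camera call takes 0.05 s, during which the arm holds its last target.

### The job

The long handle of the saucepan, in the middle of the hob, sticks out over the skillet beside it. Swing it clockwise as seen from above, away from the skillet towards the front of the hob, until the hidden twist lock under the saucepan has been turned all the way home: feel it pick up, carry on through its light drag, and stop gently when it comes up firm, because forcing it further wrenches the burner round. Let go with the handle left there, and leave the other pans and everything on the bench undisturbed.

Things in the scene. Friction and masses are not known exactly. Their poses are not given: they have to be found in the camera images.
- hob: Fixed steel tabletop hob 380 (x) x 620 (y) x 60 mm high on the charcoal bench; origin on the bench under the middle burner, so the saucepan's turning axis is the vertical through this origin. Its -x side is the front (towards the robot, about 220 mm from the origin) and carries three small black knobs. Skillet place 210 mm towards its -y, milk pan place 200 mm towards its +y, both on burner plates 72 mm above the bench.
- pan_centre (a point): Centre of the saucepan's underside, on its vertical turning axis, about 80 mm above the bench. The saucepan is steel, 152 mm in diameter and 95 mm tall (rim about 175 mm above the bench). It can only turn about its vertical axis, not lift or slide. x points along the handle, z up. It turns freely (about 0.1 N m) clockwise from above for an unknown angle, 0.8 to 1.3 rad from the start, then picks up the lock collar.
- pan_grip (a point): Point on the centre line of the saucepan's straight, level black handle, 155 mm from the turning axis and 82 mm above the pan's underside (about 162 mm above the bench). Handle bar 20 mm wide, 18 mm tall, from 97 to 205 mm from the axis. x points outward along the handle, y is across it, z up. At the start the handle lies over the skillet, whose rim is about 41 mm below the bar's underside.
- pan_tip (a point): Outer end of the saucepan's handle, 205 mm from the turning axis, at the handle's centre height.
- collar (a joint): Turn of the hidden lock collar under the saucepan, rad: 0 at the start, grows clockwise as seen from above only while the pan carries it, 0.2 = fully home on its firm stop. It drags with about 0.6 N m (about 4 to 5 N at the grip point) and stays where it is left; the pan is free to turn back without it. Where it picks up is different each time and cannot be seen.
- head (a joint): Turn of the burner head that carries the lock's stop, rad: 0 at the start. It holds up to about 3 N m (about 19 N at the grip point) and is wrenched round clockwise, growing, if the pan is forced against the stop.
- skillet: Loose dark steel skillet, 204 mm rim diameter, 40 mm tall, 0.95 kg, standing 72 mm above the bench beside the saucepan on the hob's -y side; origin at the centre of its underside, its own handle along its x, reaching 250 mm from the origin, turned away from the saucepan. Must stay put.
- milk_pan: Loose steel milk pan, 116 mm diameter, 75 mm tall, standing 72 mm above the bench on the hob's +y side; origin at the centre of its underside, handle along its x, reaching 165 mm. Must stay put.
- cup: Loose beige ceramic cup, 76 mm diameter, 88 mm tall, on the bench left of the hob; origin at its underside. Bystander.
- stud_finder: Loose yellow plastic stud finder with a press button, 150 x 68 x 28 mm, on the bench left of the hob; origin at its underside. Bystander.
- spanner: Loose chrome spanner, 200 mm long, lying flat on the bench right of the hob; origin at its underside. Bystander.

How it is judged (in metres and radians):
On the way, in this order (a step that is already met when the one before it is completed fails the run):
1. the saucepan's handle has been swung off the skillet: its tip is over 150 mm from the skillet's centre (horizontal distance between pan_tip and skillet above 0.15 m), for 0.05 s.
2. the hidden lock collar has been turned home (value of joint collar above 0.165 rad), for 0.2 s.
At the end, for the whole second after the job is handed in: The lock collar is turned home (over 0.165 of its 0.2 rad) and at rest, the burner head is not wrenched (under 0.06 rad), and the handle is still there: its tip more than 180 mm from the skillet's centre and at least 130 mm in front of the saucepan's axis (value of joint collar above 0.165 rad and value of joint head below 0.06 rad and horizontal distance between pan_tip and skillet above 0.18 m and x of pan_tip in the frame of hob below -0.13 m and velocity of joint collar below 0.05 rad/s); the robot touches nothing.
It fails at once if the burner head is wrenched round by more than 0.06 rad (value of joint head above 0.06 rad).
It fails at once if the skillet is shifted more than 15 mm (distance of skillet from where it was at the start of the episode above 0.015 m).
It fails at once if the milk pan is shifted more than 15 mm (distance of milk_pan from where it was at the start of the episode above 0.015 m).
It fails at once if the cup, stud finder or spanner is shifted more than 15 mm (distance of any of cup, stud_finder, spanner from where it was at the start of the episode above 0.015 m).
It also fails if it takes over 64 s, if anything falls off the work surface, if the arm or the gripper's body presses on something with over 40 N, if the wrist force passes 120 N, or if a joint passes its speed limit or range.

## Working session

There is one attempt and no reset: what is moved stays moved. The work goes in short steps, Python scripts to look and compute and a tool call to move; the robot and the scene stay as the last step left them, time stands still between calls to the robot, and variables do not carry over. Pictures are saved under pics/ and viewed, and the job is handed in when it is done.

Besides the shell and the picture viewer there is one more tool, called after ">>>" in YAML: its name, and indented under it one key for each argument. play_rows: Moves the arm, as the interface text tells. Its arguments: {"type":"object","properties":{"linear":{"type":"array"},"twist":{"type":"array"},"jaw":{"type":"number"}},"required":["linear","twist"]}

```bash
mkdir -p pics; ls; cat > h.py <<'E'
import numpy as np, cv2
from station import readout, vision, order
def snap(n,f):
    c=vision.camera(n); cv2.imwrite(f'pics/{f}.png',c['color'][:,:,::-1]); np.savez(f'pics/{f}.npz',K=c['intrinsics'],E=c['extrinsics']); return c
def px2w(f,u,v,z):
    d=np.load(f'pics/{f}.npz');K=d['K'];E=d['E']
    r=np.linalg.inv(K)@[u,v,1]; r=E[:3,:3]@[r[0],-r[1],-r[2]]; o=E[:3,3]
    return o+r*(z-o[2])/r[2]
E
python3 - <<'E'
from h import *
print(readout.read_state())
for n in ('top','scene'):
    c=snap(n,n+'0'); print(c['intrinsics'],c['extrinsics'])
E
```

```text
pics
{'clock': 0.0, 'joint_pos': array([-1.25110411e+00,  8.79221008e-02,  1.37220795e+00, -2.86608719e-05,
        1.68358392e+00, -1.03076798e-01]), 'dq': array([ 0.00026417,  0.00287157, -0.0004658 , -0.00042315, -0.00106834,
        0.00057486]), 'effort': array([-6.92183512e-04, -3.40178168e+01, -3.02432585e+01,  7.17940112e-02,
        3.28671292e-02, -1.90014812e-04]), 'eef_pos': array([ 225.48823399, -501.06922796,  204.34563612]), 'eef_rot': array([3.05194328, 1.56867482, 1.90391278]), 'contact_force': array([ 0.37598588,  0.03176926, -0.2477162 ]), 'wrist_torque': array([-0.00285415, -0.04029959, -0.00043008]), 'width': 0.9968258891277689}
[[511.45765697   0.         318.55682563]
 [  0.         511.45765697 193.949027  ]
 [  0.           0.           1.        ]] [[-2.30620861e-02  9.91473025e-01 -1.28255143e-01  3.25903778e+02]
 [-9.99721349e-01 -2.22249584e-02  7.95455860e-03 -1.64261204e+00]
 [ 5.03626504e-03  1.28402854e-01  9.91709304e-01  1.72511777e+03]
 [ 0.00000000e+00  0.00000000e+00  0.00000000e+00  1.00000000e+00]]
[[385.20321905   0.         319.02363304]
 [  0.         385.20321905 203.45026976]
 [  0.           0.           1.        ]] [[-4.82709142e-01 -6.50473546e-01  5.86409456e-01  1.28496667e+03]
 [ 8.75701125e-01 -3.49464968e-01  3.33199302e-01  3.89338033e+02]
 [-1.18077693e-02  6.74357770e-01  7.38310351e-01  1.06212945e+03]
 [ 0.00000000e+00  0.00000000e+00  0.00000000e+00  1.00000000e+00]]
```

View pics/top0.png

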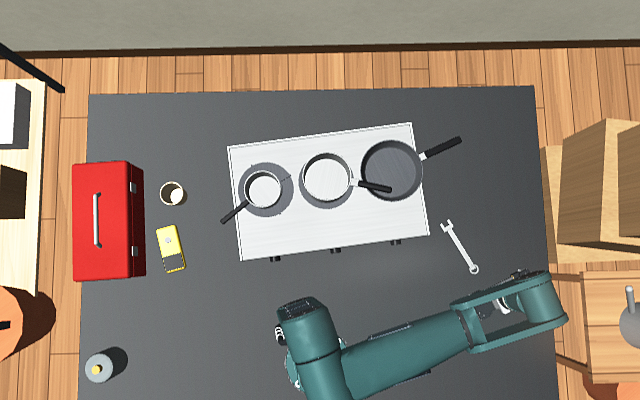

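View pics/scene0.png

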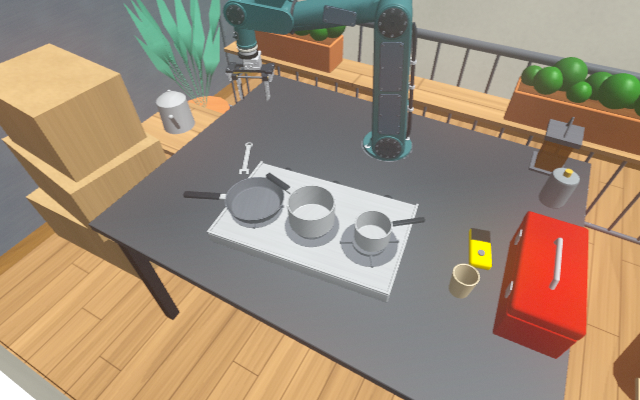

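```bash
python3 - <<'E'
from h import *
im=cv2.imread('pics/top0.png')
cv2.imwrite('pics/z0.png',cv2.resize(im[110:270,220:440],None,fx=3.6,fy=3.6,interpolation=cv2.INTER_CUBIC))
im=cv2.imread('pics/scene0.png')
cv2.imwrite('pics/z1.png',cv2.resize(im[150:290,180:420],None,fx=3.3,fy=3.3,interpolation=cv2.INTER_CUBIC))
E
```

```text
(no output)
```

View pics/z0.png

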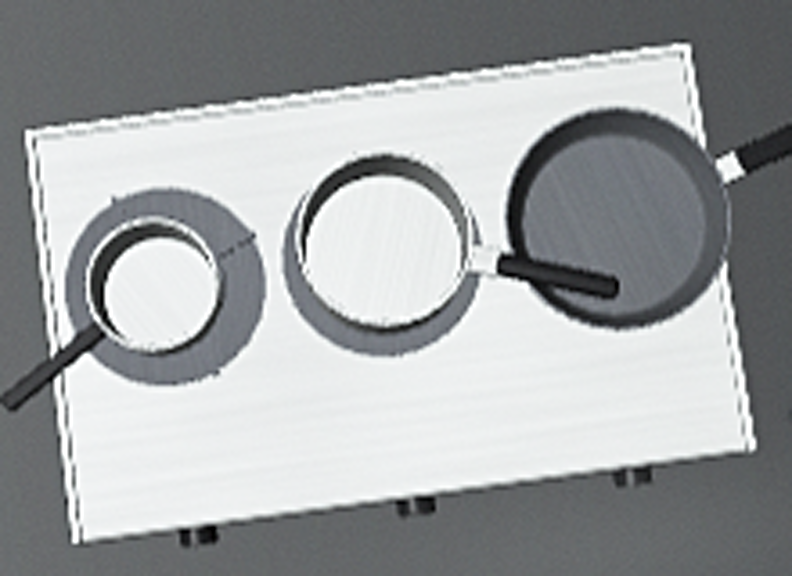

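View pics/z1.png

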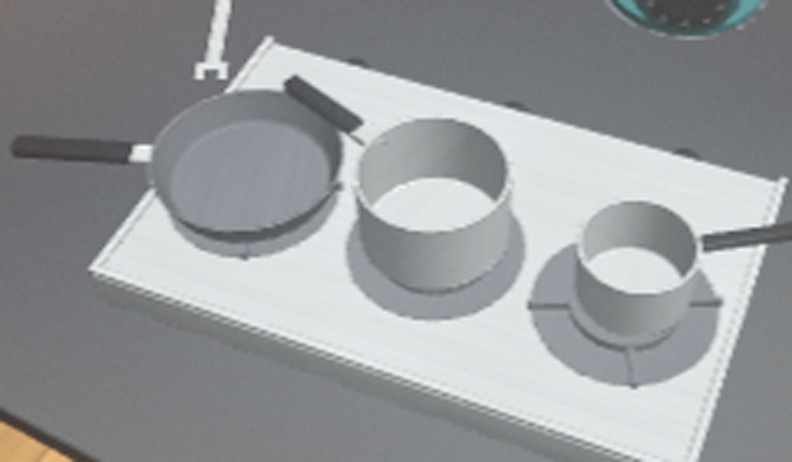

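```bash
cat >> h.py <<'E'
def Z(u,v,z,f='top0'): return px2w(f,u/3.6+220,v/3.6+110,z)
E
python3 - <<'E'
from h import *
np.set_printoptions(precision=1,suppress=True)
C=[Z(25,130,60),Z(688,44,60),Z(753,447,60),Z(75,542,60)]
for c in C: print(c)
for i in range(4): print(np.linalg.norm(C[i]-C[(i+1)%4]))
pc=Z(386,243,175); sk=Z(619,217,112); b=Z(500,264,171); t=Z(619,287,171)
print('pan',pc,'rim d',Z(474,243,175)-Z(298,243,175),'sk',sk,Z(731,217,112)-Z(507,217,112),'hb',b,'ht',t, np.linalg.norm((t-pc)[:2]),np.linalg.norm((b-pc)[:2]))
print(np.linalg.norm((sk-pc)[:2]),'handle ang',np.arctan2(*(t-pc)[[1,0]]))
print('hobyaw', [np.arctan2(*(C[i]-C[j])[[1,0]]) for i,j in ((0,1),(3,2),(0,3),(1,2))])
print('hobc',sum(C)/4)
# scene view
P=lambda u,v,z: px2w('scene0',u/3.3+180,v/3.3+150,z)
print('scene pan',P(434,168,175),'tip',P(290,85,165))
E
```

```text
[708.2 285.4  60. ]
[ 776.3 -330.3   60. ]
[ 401.3 -371.7   60. ]
[330.3 240.7  60. ]
619.4070998376457
377.29154098957133
616.4938612501132
380.5469886348279
pan [576.7 -41.8 175. ] rim d [  -3.3 -150.     0. ] sk [ 605.7 -251.3  112. ] [  -4.4 -199.3    0. ] hb [ 557.  -138.8  171. ] ht [ 534.9 -239.6  171. ] 202.14052339813685 98.93300391850934
211.42154304768113 handle ang -1.778825983165341
hobyaw [np.float64(1.6809987850531876), np.float64(1.6862616384942304), np.float64(0.11778767565683206), np.float64(0.11010897003287212)]
hobc [554. -44.  60.]
scene pan [582.1 -37.  175. ] tip [ 543.2 -229.3  165. ]
```

```bash
python3 - <<'E'
from h import *
from scipy.spatial.transform import Rotation as R
np.set_printoptions(precision=3,suppress=True)
s=readout.read_state()
M=R.from_euler('xyz',s['eef_rot']).as_matrix(); print(M)
ax=np.array([579,-40.]);ph=-1.779
u=np.array([np.cos(ph),np.sin(ph)]); n=np.array([-u[1],u[0]]) # ccw side
for off in(0,40): print(ax+155*u+off*n, u,n)
# scene image reprojection checks of handle dir by both views done
E
```

```text
[[-0.001  0.912  0.41 ]
 [ 0.002  0.41  -0.912]
 [-1.     0.    -0.002]]
[ 546.961 -191.653] [-0.207 -0.978] [ 0.978 -0.207]
[ 586.097 -199.921] [-0.207 -0.978] [ 0.978 -0.207]
```

>>> play_rows:
  linear:
    - [0, 0.114, -0.031]
    - [0, 0.114, -0.031]
    - [0, 0.114, -0.031]
    - [0, 0.114, -0.031]
    - [0, 0.114, -0.031]
    - [0, 0.114, -0.031]
    - [0, 0.114, -0.031]
    - [0, 0.114, -0.031]
    - [0, 0.114, -0.031]
    - [0, 0.114, -0.031]
    - [0, 0.114, -0.031]
    - [0, 0.114, -0.031]
    - [0, 0.114, -0.031]
    - [0, 0.114, -0.031]
    - [0, 0.114, -0.031]
    - [0, 0.114, -0.031]
    - [0, 0.114, -0.031]
    - [0, 0.114, -0.031]
    - [0, 0.114, -0.031]
    - [0, 0.114, -0.031]
  twist:
    - [0, 0, 0]
    - [0, 0, 0]
    - [0, 0, 0]
    - [0, 0, 0]
    - [0, 0, 0]
    - [0, 0, 0]
    - [0, 0, 0]
    - [0, 0, 0]
    - [0, 0, 0]
    - [0, 0, 0]
    - [0, 0, 0]
    - [0, 0, 0]
    - [0, 0, 0]
    - [0, 0, 0]
    - [0, 0, 0]
    - [0, 0, 0]
    - [0, 0, 0]
    - [0, 0, 0]
    - [0, 0, 0]
    - [0, 0, 0]
  jaw: 0

```text
clock: 1.77
eef_pos: [591.2, -200.4, 204.7]
eef_rot: [-2.323, 1.569, 2.813]
contact_force: [-0.1, -0.5, -0.1]
width: 0.005
```

>>> play_rows:
  linear:
    - [0, 0, 0]
    - [0, 0, 0]
    - [0, 0, 0]
    - [0, 0, 0]
    - [0, 0, 0]
    - [0, 0, 0]
    - [0, 0, 0]
    - [0, 0, 0]
    - [0, 0, 0]
    - [0, 0, 0]
    - [0, 0, 0]
    - [0, 0, 0]
    - [0, 0, 0]
    - [0, 0, 0]
    - [0, 0, 0]
    - [0, 0, 0]
    - [0, 0, 0]
    - [0, 0, 0]
    - [0, 0, 0]
    - [0, 0, 0]
  twist:
    - [-0.078, 0, 0]
    - [-0.078, 0, 0]
    - [-0.078, 0, 0]
    - [-0.078, 0, 0]
    - [-0.078, 0, 0]
    - [-0.078, 0, 0]
    - [-0.078, 0, 0]
    - [-0.078, 0, 0]
    - [-0.078, 0, 0]
    - [-0.078, 0, 0]
    - [-0.078, 0, 0]
    - [-0.078, 0, 0]
    - [-0.078, 0, 0]
    - [-0.078, 0, 0]
    - [-0.078, 0, 0]
    - [-0.078, 0, 0]
    - [-0.078, 0, 0]
    - [-0.078, 0, 0]
    - [-0.078, 0, 0]
    - [-0.078, 0, 0]

```text
clock: 3.43
eef_pos: [590.4, -201.2, 204.6]
eef_rot: [1.454, 1.569, 2.762]
contact_force: [-0.3, -1.0, 0.5]
width: 0.005
```

```bash
cat >> h.py <<'E'
from scipy.spatial.transform import Rotation as R
def st():
    s=readout.read_state(); M=R.from_euler('xyz',s['eef_rot']).as_matrix()
    print(round(s['clock'],2),s['eef_pos'].round(1),'zyaw',np.arctan2(M[1,2],M[0,2]).round(3),'q',s['joint_pos'].round(2),'F',s['contact_force'].round(2),'Ftool',(M.T@s['contact_force']).round(2),'w',s['width']); return s,M
E
python3 - <<'E'
from h import *
s,M=st(); print(M.round(3))
snap('wrist','w1');snap('top','t1')
E
```

```text
3.43 [ 590.4 -201.2  204.6] zyaw 1.309 q [-0.42  0.25  1.18 -0.    1.71 -1.73] F [-0.27 -1.03  0.55] Ftool [-0.55 -0.   -1.07] w 0.005235132514968035
[[-0.001 -0.966  0.259]
 [ 0.001  0.259  0.966]
 [-1.     0.001  0.   ]]
```

View pics/w1.png

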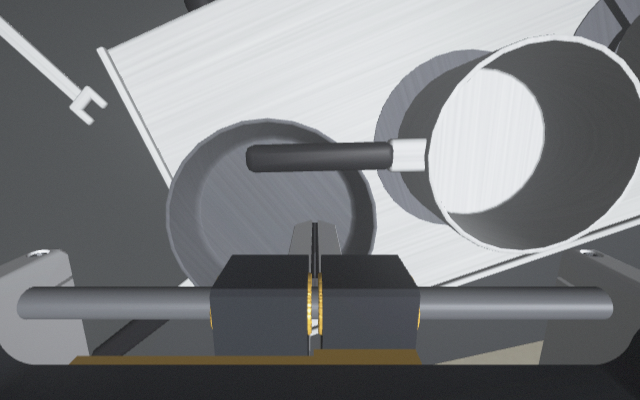

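View pics/t1.png

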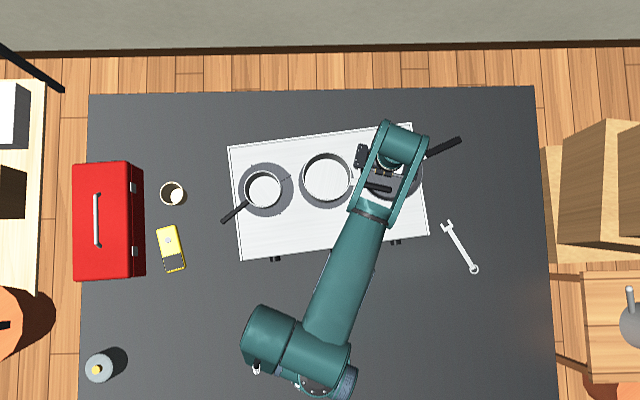

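```bash
python3 - <<'E'
from h import *
np.set_printoptions(precision=1,suppress=True)
t=px2w('w1',247,158,165);b=px2w('w1',392,155,165)
print(t,b,np.arctan2(*(t-b)[[1,0]]),np.linalg.norm(t-b))
# rim: approx ellipse extremes
for p in [(428,145),(640,130),(555,36),(550,250)]: print(px2w('w1',*p,175))
E
```

```text
[ 535. -236.  165.] [ 560.4 -132.9  165. ] -1.812363903451325 106.25948016443328
[ 558.4 -109.6  175. ]
[586.1  32.7 175. ]
[511.4 -19.3 175. ]
[660.  -33.9 175. ]
```

>>> play_rows:
  linear:
    - [0.057, 0, 0]
    - [0.057, 0, 0]
    - [0.057, 0, 0]
    - [0.057, 0, 0]
    - [0.057, 0, 0]
    - [0, 0, 0]
  twist:
    - [0, 0, 0]
    - [0, 0, 0]
    - [0, 0, 0]
    - [0, 0, 0]
    - [0, 0, 0]
    - [0, 0, 0]

```text
clock: 4.03
eef_pos: [588.8, -200.6, 144.0]
eef_rot: [1.43, 1.564, 2.732]
contact_force: [-0.0, 0.1, -0.8]
width: 0.001
```

>>> play_rows:
  linear:
    - [0, 0.02, 0]
    - [0, 0.02, 0]
    - [0, 0.02, 0]
    - [0, 0.02, 0]
    - [0, 0.02, 0]
  twist:
    - [0, 0, 0]
    - [0, 0, 0]
    - [0, 0, 0]
    - [0, 0, 0]
    - [0, 0, 0]

```text
clock: 4.45
eef_pos: [571.3, -196.2, 149.5]
eef_rot: [-1.757, 1.569, -0.455]
contact_force: [-0.2, -1.5, -0.7]
width: 0.003
```

```bash
python3 - <<'E'
from h import *
s,M=st()
snap('wrist','w2')
E
```

```text
4.45 [ 571.3 -196.2  149.5] zyaw 1.302 q [-0.42  0.22  1.33 -0.    1.59 -1.73] F [-0.19 -1.49 -0.69] Ftool [ 0.69 -0.21 -1.49] w 0.00278809689533724
```

View pics/w2.png

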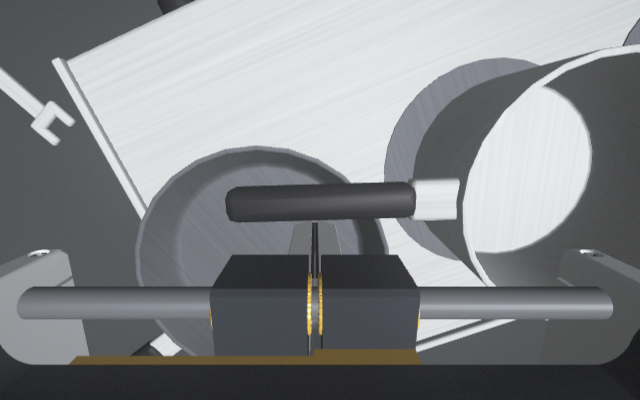

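>>> play_rows:
  linear:
    - [0, 0.031, -0.003]
    - [0, 0.031, -0.003]
    - [0, 0.031, -0.003]
    - [0, 0.031, -0.003]
    - [0, 0.031, -0.003]
    - [0, 0.031, -0.003]
    - [0, 0.031, -0.003]
    - [0, 0.031, -0.003]
  twist:
    - [0.0255, 0, 0]
    - [0.0255, 0, 0]
    - [0.0255, 0, 0]
    - [0.0255, 0, 0]
    - [0.0255, 0, 0]
    - [0.0255, 0, 0]
    - [0.0255, 0, 0]
    - [0.0255, 0, 0]

```text
clock: 5.17
eef_pos: [524.0, -181.2, 149.0]
eef_rot: [-1.718, 1.569, -0.739]
contact_force: [-0.2, -0.9, -0.7]
width: 0.002
```

```bash
python3 - <<'E'
from h import *
s,M=st()
snap('wrist','w3')
E
```

```text
5.17 [ 524.  -181.2  149. ] zyaw 0.98 q [-0.43  0.11  1.45 -0.    1.57 -1.41] F [-0.17 -0.95 -0.65] Ftool [ 0.65 -0.38 -0.88] w 0.0016302562443614595
```

View pics/w3.png

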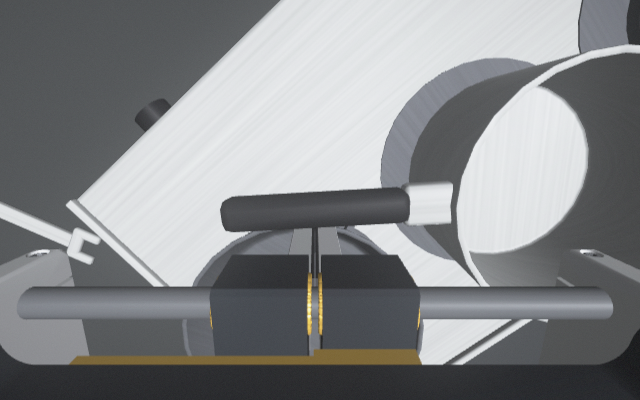

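>>> play_rows:
  linear:
    - [0, 0.031, -0.003]
    - [0, 0.031, -0.003]
    - [0, 0.031, -0.003]
    - [0, 0.031, -0.003]
    - [0, 0.031, -0.003]
    - [0, 0.031, -0.003]
    - [0, 0.031, -0.003]
    - [0, 0.031, -0.003]
    - [0, 0.031, -0.003]
    - [0, 0.031, -0.003]
  twist:
    - [0.0255, 0, 0]
    - [0.0255, 0, 0]
    - [0.0255, 0, 0]
    - [0.0255, 0, 0]
    - [0.0255, 0, 0]
    - [0.0255, 0, 0]
    - [0.0255, 0, 0]
    - [0.0255, 0, 0]
    - [0.0255, 0, 0]
    - [0.0255, 0, 0]

```text
clock: 6.05
eef_pos: [475.7, -142.6, 148.9]
eef_rot: [-1.44, 1.569, -0.86]
contact_force: [-0.3, -0.9, -0.1]
width: 0.006
```

>>> play_rows:
  linear:
    - [0, 0, 0]
    - [0, 0, 0]
  twist:
    - [0, 0, 0]
    - [0, 0, 0]

```text
clock: 6.22
eef_pos: [475.9, -142.3, 148.9]
eef_rot: [-0.992, 1.57, -0.409]
contact_force: [-0.2, -0.1, 0.7]
width: 0.005
```

```bash
python3 - <<'E'
from h import *
s,M=st(); print(s['wrist_torque'],s['effort'])
snap('wrist','w4');snap('top','t4')
E
```

```text
6.22 [ 475.9 -142.3  148.9] zyaw 0.583 q [-0.4  -0.01  1.59 -0.    1.57 -0.99] F [-0.22 -0.06  0.72] Ftool [-0.72  0.07 -0.22] w 0.00458722925623828
[ 0.01280928 -0.13058223 -0.01192079] [  0.11366677 -29.29904401 -29.56615448   0.03998819   0.10257045
   0.03945886]
```

View pics/w4.png

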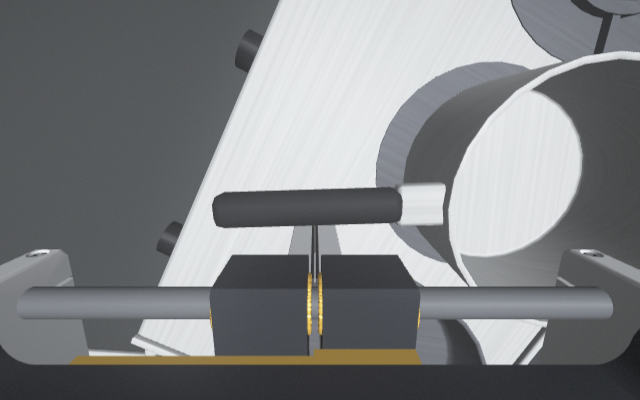

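>>> play_rows:
  linear:
    - [0, 0.01, -0.001]
    - [0, 0.01, -0.001]
    - [0, 0.01, -0.001]
    - [0, 0.01, -0.001]
  twist:
    - [0.0082, 0, 0]
    - [0.0082, 0, 0]
    - [0.0082, 0, 0]
    - [0.0082, 0, 0]

```text
clock: 6.65
eef_pos: [470.7, -136.0, 148.5]
eef_rot: [-2.227, 1.57, -1.698]
contact_force: [-0.5, -1.3, -0.7]
width: 0.006
```

>>> play_rows:
  linear:
    - [0, 0.01, -0.001]
    - [0, 0.01, -0.001]
    - [0, 0.01, -0.001]
  twist:
    - [0.0082, 0, 0]
    - [0.0082, 0, 0]
    - [0.0082, 0, 0]

```text
clock: 6.9
eef_pos: [467.1, -130.9, 148.5]
eef_rot: [-2.088, 1.571, -1.598]
contact_force: [0.2, -0.9, -0.9]
width: 0.004
```

>>> play_rows:
  linear:
    - [0, 0.01, -0.001]
    - [0, 0.01, -0.001]
    - [0, 0.01, -0.001]
  twist:
    - [0.0082, 0, 0]
    - [0.0082, 0, 0]
    - [0.0082, 0, 0]

```text
clock: 7.15
eef_pos: [463.8, -125.8, 148.5]
eef_rot: [-2.786, 1.571, -2.335]
contact_force: [-1.3, -0.4, -0.2]
width: 0.006
```

>>> play_rows:
  linear:
    - [0, 0.01, -0.001]
    - [0, 0.01, -0.001]
    - [0, 0.01, -0.001]
  twist:
    - [0.0082, 0, 0]
    - [0.0082, 0, 0]
    - [0.0082, 0, 0]

```text
clock: 7.4
eef_pos: [461.3, -121.7, 148.7]
eef_rot: [-1.496, 1.568, -1.083]
contact_force: [-0.6, -3.7, -1.2]
width: 0.007
```

>>> play_rows:
  linear:
    - [0, 0.01, -0.001]
    - [0, 0.01, -0.001]
    - [0, 0.01, -0.001]
  twist:
    - [0.0082, 0, 0]
    - [0.0082, 0, 0]
    - [0.0082, 0, 0]

```text
clock: 7.65
eef_pos: [457.7, -116.0, 148.6]
eef_rot: [-2.242, 1.569, -1.869]
contact_force: [-0.2, -4.1, -0.1]
width: 0.004
```

>>> play_rows:
  linear:
    - [0, 0.01, -0.001]
    - [0, 0.01, -0.001]
    - [0, 0.01, -0.001]
  twist:
    - [0.0082, 0, 0]
    - [0.0082, 0, 0]
    - [0.0082, 0, 0]

```text
clock: 7.9
eef_pos: [454.7, -110.4, 148.5]
eef_rot: [-2.771, 1.569, -2.436]
contact_force: [-1.3, -5.3, 1.0]
width: 0.004
```

>>> play_rows:
  linear:
    - [0, 0.01, -0.001]
    - [0, 0.01, -0.001]
  twist:
    - [0.0082, 0, 0]
    - [0.0082, 0, 0]

```text
clock: 8.07
eef_pos: [453.0, -106.7, 148.5]
eef_rot: [-2.838, 1.569, -2.529]
contact_force: [-1.1, -4.4, 0.6]
width: 0.004
```

>>> play_rows:
  linear:
    - [0, 0.01, -0.001]
    - [0, 0.01, -0.001]
  twist:
    - [0.0082, 0, 0]
    - [0.0082, 0, 0]

```text
clock: 8.23
eef_pos: [451.3, -103.0, 148.5]
eef_rot: [-2.888, 1.569, -2.604]
contact_force: [-2.0, -4.7, 0.9]
width: 0.003
```

```bash
python3 - <<'E'
from h import *
s,M=st()
a=np.array([582,-40])
for p in ([475.9,-142.3],[463.8,-125.8],[461.3,-121.7],[454.7,-110.4],s['eef_pos'][:2]):
    d=np.array(p)-a; print(np.arctan2(d[1],d[0]),np.hypot(*d))
E
```

```text
8.23 [ 451.3 -103.   148.5] zyaw 0.284 q [-0.35 -0.09  1.66 -0.    1.57 -0.63] F [-1.98 -4.67  0.91] Ftool [-0.9  -3.93 -3.21] w 0.002511774968077748
-2.3744266348018104 147.3855488167005
-2.5137024375999224 146.05779677922024
-2.5465492529728015 145.75108918975528
-2.636430449107797 145.46975630693825
-2.6924319161814503 145.07134049853104
```

>>> play_rows:
  linear:
    - [0, 0.005, -0.001]
    - [0, 0.005, -0.001]
  twist:
    - [0.0043, 0, 0]
    - [0.0043, 0, 0]

```text
clock: 8.4
eef_pos: [450.5, -101.1, 148.5]
eef_rot: [-2.921, 1.569, -2.65]
contact_force: [-1.3, -4.0, 0.6]
width: 0.004
```

>>> play_rows:
  linear:
    - [0, 0.005, -0.001]
  twist:
    - [0.0043, 0, 0]

```text
clock: 8.48
eef_pos: [450.1, -100.2, 148.5]
eef_rot: [-2.913, 1.569, -2.649]
contact_force: [-1.6, -4.7, 0.4]
width: 0.005
```

>>> play_rows:
  linear:
    - [0, 0.005, -0.001]
  twist:
    - [0.0043, 0, 0]

```text
clock: 8.57
eef_pos: [449.6, -99.3, 148.5]
eef_rot: [-2.951, 1.569, -2.694]
contact_force: [-2.5, -4.7, 0.8]
width: 0.006
```

>>> play_rows:
  linear:
    - [0, 0.005, -0.001]
  twist:
    - [0.0043, 0, 0]

```text
clock: 8.65
eef_pos: [449.2, -98.4, 148.5]
eef_rot: [-2.915, 1.57, -2.665]
contact_force: [-2.1, -4.6, 1.4]
width: 0.007
```

>>> play_rows:
  linear:
    - [0, 0.005, -0.001]
  twist:
    - [0.0043, 0, 0]

```text
clock: 8.73
eef_pos: [448.8, -97.4, 148.5]
eef_rot: [-2.961, 1.57, -2.717]
contact_force: [-2.1, -4.6, 0.4]
width: 0.002
```

>>> play_rows:
  linear:
    - [0, 0.005, -0.001]
  twist:
    - [0.0043, 0, 0]

```text
clock: 8.82
eef_pos: [448.5, -96.6, 148.5]
eef_rot: [-2.531, 1.57, -2.294]
contact_force: [-2.0, -6.4, -0.1]
width: 0.003
```

>>> play_rows:
  linear:
    - [0, 0.005, -0.001]
  twist:
    - [0.0043, 0, 0]

```text
clock: 8.9
eef_pos: [448.4, -96.5, 148.6]
eef_rot: [-1.735, 1.568, -1.505]
contact_force: [-0.5, -8.5, 0.7]
width: 0.004
```

>>> play_rows:
  linear:
    - [0, 0, 0]
    - [0, 0, 0]
  twist:
    - [0, 0, 0]
    - [0, 0, 0]

```text
clock: 9.07
eef_pos: [448.4, -96.6, 148.6]
eef_rot: [-1.75, 1.568, -1.52]
contact_force: [-2.1, -7.5, 0.1]
width: 0.003
```

>>> play_rows:
  linear:
    - [0, 0.0025, 0]
    - [0, 0, 0]
  twist:
    - [0, 0, 0]
    - [0, 0, 0]

```text
clock: 9.23
eef_pos: [448.4, -96.5, 148.6]
eef_rot: [-1.697, 1.567, -1.466]
contact_force: [-0.8, -7.9, 0.5]
width: 0.006
```

```bash
python3 - <<'E'
from h import *
s,M=st()
E
```

```text
9.23 [448.4 -96.5 148.6] zyaw 0.23 q [-0.33 -0.1   1.67 -0.    1.57 -0.56] F [-0.8  -7.89  0.46] Ftool [-0.43 -7.5  -2.58] w 0.006252300837350627
```

>>> play_rows:
  linear:
    - [0, -0.01, 0]
    - [0, -0.02, 0]
    - [0, -0.04, 0]
    - [0, -0.05, 0]
    - [0, -0.05, 0]
  twist:
    - [0, 0, 0]
    - [0, 0, 0]
    - [0, 0, 0]
    - [0, 0, 0]
    - [0, 0, 0]

```text
clock: 9.65
eef_pos: [456.5, -128.3, 148.4]
eef_rot: [1.004, 1.57, 1.236]
contact_force: [-0.7, 0.3, 0.2]
width: 0.008
```

```bash
python3 - <<'E'
from h import *
s,M=st()
snap('wrist','w5')
E
```

```text
9.65 [ 456.5 -128.3  148.4] zyaw 0.232 q [-0.39 -0.06  1.64  0.    1.57 -0.63] F [-0.67  0.28  0.24] Ftool [-0.24  0.42 -0.59] w 0.008484217513058428
```

View pics/w5.png

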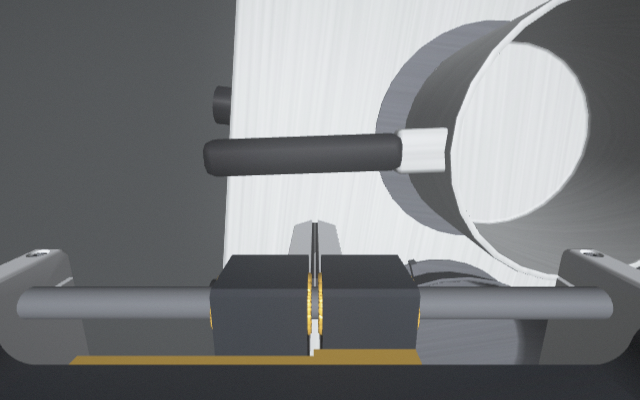

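Clear of the handle: the bar runs from (207,158) to (400,152) and the fingertips sit at (315,225). I'll lift, move away from the view, and check.

>>> play_rows:
  linear:
    - [-0.08, 0, 0]
    - [-0.08, 0, 0]
    - [-0.08, 0, 0]
    - [-0.08, 0, 0]
    - [-0.08, 0, 0]
    - [-0.08, 0, 0]
    - [0, -0.1, 0]
    - [0, -0.1, 0]
    - [0, -0.1, 0]
    - [0, -0.1, 0]
    - [0, -0.1, 0]
    - [0, -0.1, 0]
    - [0, -0.1, 0]
    - [0, -0.1, 0]
    - [0, -0.1, 0]
    - [0, -0.1, 0]
    - [0, 0, 0]
    - [0, 0, 0]
  twist:
    - [0, 0, 0]
    - [0, 0, 0]
    - [0, 0, 0]
    - [0, 0, 0]
    - [0, 0, 0]
    - [0, 0, 0]
    - [0, 0, 0]
    - [0, 0, 0]
    - [0, 0, 0]
    - [0, 0, 0]
    - [0, 0, 0]
    - [0, 0, 0]
    - [0, 0, 0]
    - [0, 0, 0]
    - [0, 0, 0]
    - [0, 0, 0]
    - [0, 0, 0]
    - [0, 0, 0]

```text
clock: 11.2
eef_pos: [501.8, -323.4, 243.5]
eef_rot: [1.86, 1.569, 2.09]
contact_force: [-0.3, 0.2, -1.0]
width: 0.004
```

```bash
python3 - <<'E'
from h import *
s,M=st()
snap('top','t6')
im=cv2.imread('pics/t6.png')
cv2.imwrite('pics/z6.png',cv2.resize(im[110:270,220:440],None,fx=3.6,fy=3.6,interpolation=cv2.INTER_CUBIC))
E
```

```text
11.2 [ 501.8 -323.4  243.5] zyaw 0.23 q [-0.67  0.19  1.18  0.    1.77 -0.9 ] F [-0.28  0.25 -0.96] Ftool [ 0.96  0.3  -0.22] w 0.004233764590109426
```

View pics/z6.png

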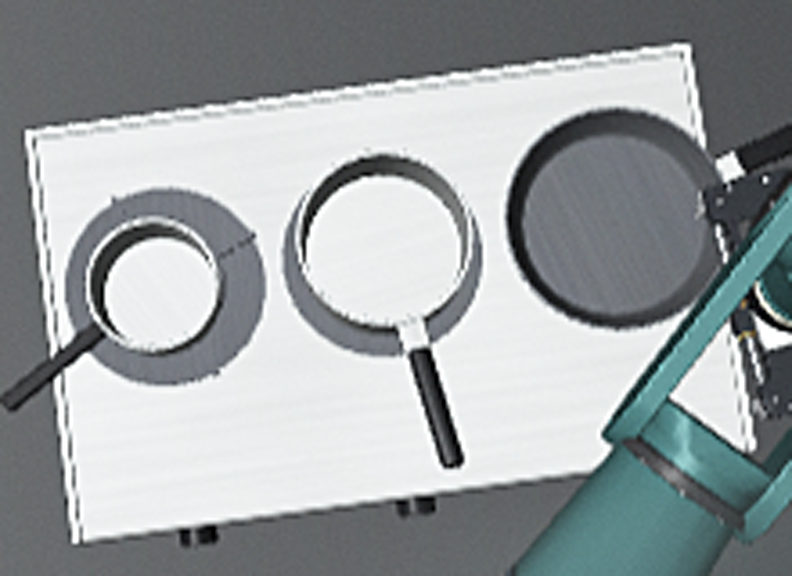

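```bash
python3 - <<'E'
from h import *
t=Z(452,464,171,'t6'); a=np.array([581,-40]); d=t[:2]-a
c,s_=np.cos(.113),np.sin(.113)
print(t,np.arctan2(d[1],d[0]),'hob x',c*d[0]+s_*d[1],'to skillet',np.hypot(*(t[:2]-[605.7,-251.3])))
order.sign_off()
E
```

```text
[387.77665801 -92.73733039 171.        ] -2.875147665650128 hob x -197.93766369767258 to skillet 269.50455131228813
the job is handed in; nothing more can be done
```

I swung the saucepan handle clockwise to the lock's firm stop, backed the gripper off and handed the job in. It reported no verdict. The collar and burner head can't be seen, so "home" and "not wrenched" rest on the forces and positions I felt.

- **Push:** I pushed the handle from its skillet side with the closed fingers, following the arc, for about 1.08 rad in all.
- **Pick-up:** The lock picked up at about 0.85 rad, where the force rose to about 4–5 N.
- **Stop:** The light drag lasted about 0.2 rad, which matches the collar's full travel. The handle then stopped moving while the force rose to about 8 N, well under the roughly 19 N that wrenches the burner. A further 0.5 mm nudge did not move it.
- **Final checks:** The top picture shows the handle pointing to the front. Its tip is about 198 mm in front of the saucepan's axis (130 mm needed) and about 270 mm from the skillet's centre (180 mm needed). The skillet and milk pan look unmoved. The gripper is clear at 244 mm height, with only sensor-noise force of about 1 N.
- **Not checked:** I did not check the cup, stud finder or spanner again in the last picture. The arm never came near the cup or stud finder. It passed high over the spanner, and no contact showed in the force readings.
- **Disagreement:** My estimates of the saucepan's axis from different views differed by about 5 mm, which did not affect the push. The tool also trailed the handle's direction by a few degrees.

The run took about 11 s of the 64 s allowed.

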